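Set out the tray-lining corner of the bakery bench

ROBOT

A 6-joint arm with a two-finger parallel gripper is mounted at the origin on the work surface. World frame = base frame: x ahead of the robot, y to its left, z up, the work surface at z = 0. Lengths are in mm, angles in rad, forces in N, time in s.
With the tool pointing down it reaches from about 150 to 775 mm from the base axis. Payload 6.1 kg.
Tool frame: the origin (TCP) lies midway between the tips of the shut fingers; the grasp point (between the pads) lies tcp_to_grasp behind it (tcp_to_grasp is the distance from the TCP to the grasp point, in mm); z points along the fingers, y is the direction in which the jaws open and shut (so a half turn about z gives the same grasp; the last joint's range is limited). The gripper opens to 85 mm and grips with 20 to 120 N. Pads are 22 mm wide; open, the fingers measure 114 mm over their backs; the gripper's body (76 mm by 85 mm) begins 54 mm behind the grasp point. The pads swing forward as they close: fully open they stand 13 mm farther back than shut.
Start: joints at [1.243, 0.126, -0.04, 1.405, 0, 1.571], TCP at [169.023, 497.031, 231.295] pointing down, gripper open.
Joint ranges: [-2.72, 2.72], [-0.95, 1.95], [-1.27, 1.35], [-1.78, 2.02], [-1.46, 1.47], [-3.14, 3.14]. Speed limits (rad/s): [2.39, 2.39, 3.01, 3.14, 3.14, 3.14].

INTERFACE

Orientations are given as a unit quaternion [w, x, y, z].
In Python, from rig import movep, move_linear, goto_joints, ungrasp, grasp, sleep, inverse_kinematics, get_image, PlanningError, job_done, find_in, regions_of, spot_point, current_time, current_joint_pos, current_joint_velocities, current_tau, current_eef_pos, current_ee_rot, current_wrist_force, current_wrist_torque, current_grip_width, tcp_to_grasp gives the robot as it stands. Calls block until the motion is done:
- movep(position, orientation): joint-space move of the TCP to a pose.
- move_linear(position, rot=None, max_speed=150, contact_N=None): straight line of the TCP; rot=None keeps the orientation; max_speed is the mean speed in mm/s. With contact_N (N) it stops when the force on the tool has changed by that much, and returns True; else False.
- goto_joints(angles): joint-space move.
- ungrasp() and grasp(): open the fingers fully, or close them until they stop; the grip force is fixed at half the most.
- sleep(seconds).
- inverse_kinematics(position, orientation): joint angles nearest the present ones, or None.
- get_image(name): name is "scene" or "side" or "wrist"; returns a dict with "color" (480x640x3 uint8, red, green, blue), "depth" (480x640 float32, mm along the optical axis (not along the pixel's ray), 0 where there is no reading), "fovy" (degrees; the focal length in pixels is half the picture's height over the tangent of half this angle, whatever the lens; pixels are square), "cx", "cy" (the principal point, pixels), "k1" (the pictures are not rectified: a ray, as slopes to the right and down, at radius r is drawn at 1 + k1 r^2 times it, then the intrinsics apply), "eye" and "rotation" of the camera in the world; the wrist camera has in their place "hand_eye" (4x4, takes a point from camera to tool coordinates, whose origin is the TCP and whose axes are the flange's). Camera axes: x right, y up, looking along -z (the intrinsics and any distortion apply to the point x, -y, -z); pixel columns grow to the right and rows downward; lengths in mm; the calibration is good to about 2 mm. A picture is of the moment at which its call begins: read the wrist's pose just before it.
A pose or a line that the arm cannot do raises PlanningError and nothing moves.
- job_done(): hands the job in, once; it reports no verdict.
Trained networks look in the newest picture that a camera, given by its name, has taken for a name from the list of things; names that differ only in an ending like _2 or _b are one class to them, and where a whole thing is asked for, a point or a joint stands for the part that bears it (a point fixed in the world has none). Each returns a list of dicts, best first, with "conf" (0 to 1); they miss things now and then, are a little off and sometimes report something else, mostly with a low value. They report only what shows in the picture. A call takes as long as a camera call. They do not tell look-alikes from the thing itself.
- find_in(camera, query): "pixel" ([column, row] in pixels, amid what is visible of it).
- regions_of(camera, query): "region" (480x640 bool, what is visible of it) and "pixel" ([column, row] in pixels, amid what is visible of it).
- spot_point(camera, query): "pixel" ([column, row] in pixels: a listed point, or the origin of a listed thing).
Readings, each from a call of its own:
- current_time(): time.
- current_joint_pos(): joint angles.
- current_joint_velocities(): joint speeds.
- current_tau(): joint torques, N m.
- current_eef_pos(): TCP position.
- current_ee_rot(): TCP orientation.
- current_wrist_force(): force on the tool from outside, world axes, zero at the start.
- current_wrist_torque(): the same for the moment, N m.
- current_grip_width(): finger opening in mm.
Only numpy, scipy, OpenCV 4.12 (cv2) and the standard library are available. Lean on these libraries where they do the work, as an engineer would, in place of code of your own. Each camera call takes 0.05 s, during which the arm holds its last target. There are 200 camera calls.

TASK

Set out the tray-lining corner: lay the plain L-shaped weight flat on the baking paper, arms along the paper's edges and an even margin all round the square it outlines, then lay the L-shaped weight with the knob on top of it, turned half round so that the two elbows are at opposite corners and the arm ends rest on each other, outlines flush. Stand the tart ring on the tray midway between its two tins, and stand the flour shaker upright on the bench behind the paper (the side away from the robot), opposite the middle of the board's far edge with a gap of about 2 cm. Leave the jar and the cup where they are.

Things in the scene. Friction and masses are not known exactly. Their poses are not given: they have to be found in the camera images.
- plain_elbow (a point): Flat dark-enamelled L-shaped metal weight, 0.22 kg, arms 80 mm long over the outside, 32 wide, 20 thick. Point: middle of its elbow (where the arms meet), half-way up. Its x and y axes run from there along the two arms, which end 64 mm away. Middle of its 80 mm square outline: x = y = 24; centre of mass: x = y = 15. Plain, flat top.
- knob_elbow (a point): Flat dark-enamelled L-shaped metal weight, 0.22 kg, arms 80 mm long over the outside, 32 wide, 20 thick. Point: middle of its elbow (where the arms meet), half-way up. Its x and y axes run from there along the two arms, which end 64 mm away. Middle of its 80 mm square outline: x = y = 24; centre of mass: x = y = 15. Has a small bright metal knob, 22 across and 17 high, on top of the elbow.
- ring_mid (a point): Plain steel tart ring (a short open tube) of 60 mm outside diameter, wall 2.5, 40 high, standing upright, 0.09 kg. This point is on its axis, half-way up (20 above its lower edge). z is up.
- shaker_mid (a point): Steel flour shaker: an upright cylinder of 56 mm diameter (57 at the lid), 90 high, with dark holes in its top, 0.25 kg. This point is on its axis, half-way up (45 above its underside). z is up.
- tray: Fixed dark baking tray, 240 mm long (its x, away from the robot), 150 wide (its y), rim 8 high, floor 3 thick; turned at most 0.1 rad. Two round tins, 64 across the rim, tops 38 above the bench, are fixed on it at x = -85 and +85 mm, y = 0; it is empty between them. Origin: middle of its underside, on the bench.
- paper: Fixed square pile of white baking paper, 120 x 120 mm, on a wooden board of 130 x 130; the paper's top is 30 above the bench. Origin: middle of the board's underside, on the bench; x points away from the robot (the board's far edge is at x = +65), y to the robot's left. Turned at most 0.12 rad.
- jar_mid (a point): Bystander, to be left alone: closed amber glass jar with a brass-coloured lid, 68 mm diameter, 75 high. This point is on its axis, half-way up.
- cup_mid (a point): Bystander, to be left alone: white ceramic cup without a handle, 72 mm across the rim, 75 high. This point is on its axis, half-way up.
Mind the look-alikes: they are no part of the job. Leave any pink or turquoise look-alike of the part that bears knob_elbow alone.

How it is judged:
By the outcome, as a careful person would: the job done as asked, in the order asked, and still so for the second after the job is handed in, with the robot touching nothing.
It also fails if it takes over 109 s, if anything falls off the work surface, if the arm or the gripper's body presses on something with over 40 N, if the wrist force passes 120 N, or if a joint passes its speed limit or range.

## Working session

There is one attempt and no reset: what is moved stays moved. The work goes in short steps, each a Python script; the robot and the scene stay as the last script left them, time stands still between calls to the robot, and variables do not carry over. Pictures are saved under pics/ and viewed, about 12 in all and at most 16, crops included, and the job is handed in when it is done.

```bash
ls; mkdir -p pics; cat > h.py <<'E'
import numpy as np, cv2
from rig import *
from scipy.spatial.transform import Rotation as R
def pose_cam(im):
    if 'hand_eye' in im:
        H=np.array(im['hand_eye']); q=current_ee_rot(); T=np.eye(4)
        T[:3,:3]=R.from_quat([q[1],q[2],q[3],q[0]]).as_matrix(); T[:3,3]=current_eef_pos()
        M=T@H; return M[:3,:3],M[:3,3]
    return np.array(im['rotation']).reshape(3,3),np.array(im['eye'])
def rays(im,px):
    px=np.atleast_2d(np.asarray(px,float)); f=240/np.tan(np.radians(im['fovy'])/2)
    d=(px-[im['cx'],im['cy']])/f; u=d.copy()
    for _ in range(20): u=d/(1+im['k1']*(u**2).sum(1,keepdims=True))
    return np.c_[u[:,0],-u[:,1],-np.ones(len(u))]
def cloud(im,px):
    px=np.atleast_2d(px).astype(int); Rm,e=pose_cam(im)
    z=im['depth'][px[:,1],px[:,0]]; P=rays(im,px)*z[:,None]
    return P@Rm.T+e, z>0
def onplane(im,px,h):
    Rm,e=pose_cam(im); d=rays(im,px)@Rm.T
    return e+d*((h-e[2])/d[:,2])[:,None]
def save(im,n): cv2.imwrite('pics/'+n+'.png',cv2.cvtColor(im['color'],cv2.COLOR_RGB2BGR))
def regcloud(im,reg):
    v,u=np.nonzero(reg); P,ok=cloud(im,np.c_[u,v]); return P[ok],np.c_[u,v][ok]
E
python3 - <<'E'
from h import *
print(tcp_to_grasp if not callable(tcp_to_grasp) else tcp_to_grasp(), current_ee_rot(), current_time())
for c in ['scene','side']:
    im=get_image(c); save(im,c+'0'); print(c,im['eye'],im['fovy'],im['k1'])
    for n in ['plain_elbow','knob_elbow','ring_mid','shaker_mid','tray','paper','jar_mid','cup_mid']:
        for r in regions_of(c,n):
            if r['conf']<.25: continue
            P,_=regcloud(im,r['region'])
            s=spot_point(c,n) 
            print(n,round(r['conf'],2),np.round(r['pixel']),r['region'].sum(),np.round(np.median(P,0)),'lo',np.round(np.percentile(P,3,0)),'hi',np.round(np.percentile(P,97,0)))
E
```

```text
pics
18.700000000000003 [-1.23662236e-04  1.63149431e-01  9.86601058e-01 -7.74492990e-04] 0.0
scene [1485.66369097  457.37607259 1274.93107472] 44.493616355454776 -0.1242777128868876Traceback (most recent call last):
  File "<stdin>", line 8, in <module>
  File "h.py", line 24, in regcloud
    v,u=np.nonzero(reg); P,ok=cloud(im,np.c_[u,v]); return P[ok],np.c_[u,v][ok]
                              ~~~~~^^^^^^^^^^^^^^^
  File "h.py", line 16, in cloud
    px=np.atleast_2d(px).astype(int); Rm,e=pose_cam(im)
                                           ~~~~~~~~^^^^
  File "h.py", line 9, in pose_cam
    return np.array(im['rotation']).reshape(3,3),np.array(im['eye'])
           ~~~~~~~~~~~~~~~~~~~~~~~~~~~~~~~~^^^^^
ValueError: cannot reshape array of size 4 into shape (3,3)
```

```bash
python3 - <<'E'
s=open('h.py').read()
s=s.replace("np.array(im['rotation']).reshape(3,3),","R.from_quat(np.array(im['rotation'])[[1,2,3,0]]).as_matrix(),")
open('h.py','w').write(s)
E
python3 - <<'E'
from h import *
for c in ['scene','side']:
    im=get_image(c); save(im,c+'0'); print(c,im['eye'],im['fovy'],im['k1'])
    for n in ['plain_elbow','knob_elbow','ring_mid','shaker_mid','tray','paper','jar_mid','cup_mid']:
        for r in regions_of(c,n):
            if r['conf']<.25: continue
            P,_=regcloud(im,r['region'])
            if len(P): print(n,round(r['conf'],2),np.round(r['pixel']),r['region'].sum(),np.round(np.median(P,0)),'lo',np.round(np.percentile(P,3,0)),'hi',np.round(np.percentile(P,97,0)))
E
```

```text
scene [1485.66369097  457.37607259 1274.93107472] 44.493616355454776 -0.1242777128868876
plain_elbow 0.77 [184. 239.] 537 [ 559. -378.   16.] lo [ 519. -419.   -4.] hi [ 593. -320.   22.]
knob_elbow 0.75 [485. 252.] 491 [281. 475.  17.] lo [252. 423.  -1.] hi [325. 502.  35.]
knob_elbow 0.72 [429. 246.] 415 [321. 319.  17.] lo [262. 275.   2.] hi [337. 343.  36.]
knob_elbow 0.67 [432. 278.] 559 [416. 359.  18.] lo [383. 327.  -0.] hi [472. 398.  34.]
knob_elbow 0.59 [380. 254.] 521 [401. 192.  16.] lo [358. 161.  -3.] hi [446. 225.  34.]
ring_mid 0.72 [430. 319.] 452 [578. 381.  22.] lo [541. 354.   0.] hi [602. 409.  40.]
ring_mid 0.5 [235. 260.] 3444 [ 555. -190.    3.] lo [ 440. -267.   -4.] hi [ 667. -122.   34.]
shaker_mid 0.87 [198. 200.] 545 [ 434. -368.   62.] lo [ 401. -399.    3.] hi [ 448. -351.   92.]
shaker_mid 0.64 [235. 258.] 3426 [ 554. -190.    3.] lo [ 440. -267.   -4.] hi [ 667. -122.   34.]
tray 0.95 [236. 260.] 3359 [ 555. -191.    3.] lo [ 441. -267.   -4.] hi [ 667. -124.   34.]
paper 0.56 [360. 298.] 1961 [569. 196.  27.] lo [500. 136.   5.] hi [619. 252.  33.
[... 637 characters left out ...]
.83 [246. 241.] 571 [386. 182.  18.] lo [345. 150.   0.] hi [434. 212.  35.]
knob_elbow 0.56 [197. 233.] 633 [302. 313.  18.] lo [251. 265.  -1.] hi [331. 342.  35.]
ring_mid 0.7 [262. 178.] 403 [569. 374.  22.] lo [539. 349.   1.] hi [597. 409.  40.]
shaker_mid 0.83 [415. 370.] 1093 [ 402. -393.   75.] lo [ 389. -410.    5.] hi [ 434. -364.   91.]
tray 0.79 [400. 298.] 5132 [ 548. -204.    3.] lo [ 434. -271.   -2.] hi [ 663. -126.   35.]
paper 0.98 [299. 217.] 1770 [541. 172.  27.] lo [490. 124.   3.] hi [609. 242.  32.]
jar_mid 0.96 [308. 268.] 944 [434. -20.  53.] lo [412. -38.   3.] hi [471.  20.  77.]
cup_mid 0.79 [361. 233.] 842 [608.   2.  49.] lo [580. -25.   6.] hi [644.  39.  74.]
```

View pics/scene0.png

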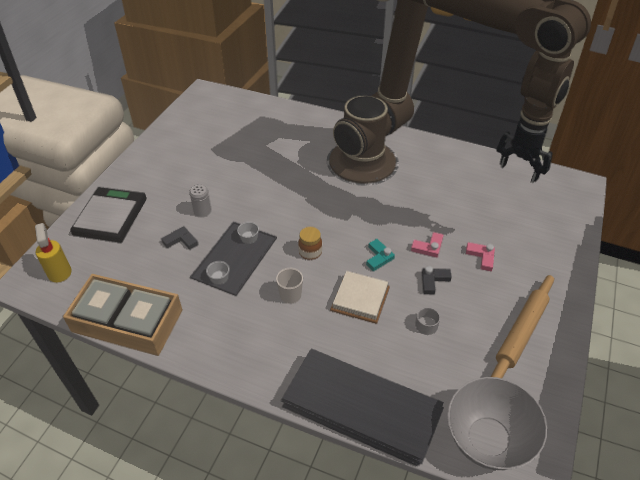

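View pics/side0.png

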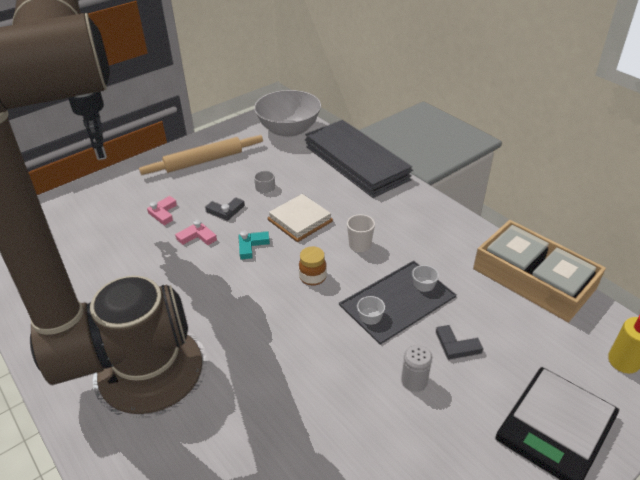

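```bash
cat >> h.py <<'E'
from scipy.optimize import minimize, least_squares
from scipy.spatial import cKDTree
def quat(psi): return [0.,float(np.cos(psi/2)),float(np.sin(psi/2)),0.]
def go(x,y,z,psi): movep([float(x),float(y),float(z)],quat(psi))
def fitL(P,h):  # XY points of the top face -> elbow x,y,theta
    g=np.arange(-15,64,2.); X,Y=np.meshgrid(g,g); T=np.c_[X.ravel(),Y.ravel()]; T=T[(T[:,0]<16)|(T[:,1]<16)]
    Q=P[:,:2]; Q=Q[np.random.default_rng(0).permutation(len(Q))[:1500]]; kq=cKDTree(Q); c=Q.mean(0); best=None
    def cost(p):
        a=p[2]; Rm=np.array([[np.cos(a),-np.sin(a)],[np.sin(a),np.cos(a)]]); W=T@Rm.T+p[:2]
        d1=kq.query(W)[0]; d2=cKDTree(W).query(Q)[0]
        return np.minimum(d1,8).__pow__(2).mean()+np.minimum(d2,8).__pow__(2).mean()
    for a in np.arange(0,2*np.pi,np.pi/6):
        Rm=np.array([[np.cos(a),-np.sin(a)],[np.sin(a),np.cos(a)]])
        r=minimize(cost,np.r_[c-Rm@[15,15],a],method='Nelder-Mead',options=dict(initial_simplex=None,xatol=.05,fatol=1e-3,maxiter=80))
        if best is None or r.fun<best.fun: best=r
    best=minimize(cost,best.x,method='Nelder-Mead',options=dict(xatol=.01,fatol=1e-4))
    return best.x,best.fun
def circ(P,r=None):
    f=(lambda p:np.hypot(P[:,0]-p[0],P[:,1]-p[1])-p[2]) 
    s=least_squares(f,[*P[:,:2].mean(0),30],loss='soft_l1'); return s.x
def full(im):
    v,u=np.mgrid[0:480,0:640]; px=np.c_[u.ravel(),v.ravel()]; P,ok=cloud(im,px); return P[ok],px[ok]
def square(P):  # centre and yaw (near 0 mod 90deg) of a square patch
    (c,s,a)=cv2.minAreaRect(P[:,:2].astype(np.float32)); a=np.radians(a); a=(a+np.pi/4)%(np.pi/2)-np.pi/4
    return np.array(c),s,a
E
python3 - <<'E'
from h import *
go(420,355,260,2.7)
im=get_image('wrist'); save(im,'w_knob'); print(np.round(im['hand_eye'],3),im['fovy'],current_time())
for r in regions_of('wrist','knob_elbow'):
    P,px=regcloud(im,r['region']); print(r['conf'],r['pixel'],im['color'][px[:,1],px[:,0]].mean(0),np.percentile(P[:,2],[2,50,98]))
    T=P[(P[:,2]>13)&(P[:,2]<25)]
    if len(T)>300: print(fitL(T,20))
go(540,195,260,2.7)
im=get_image('wrist'); save(im,'w_paper'); print(current_time())
for r in regions_of('wrist','paper')[:1]:
    P,px=regcloud(im,r['region']); C=im['color'][px[:,1],px[:,0]]
    print(r['conf'],np.percentile(P[:,2],[2,50,98])); print(square(P[P[:,2]>20]))
E
cd pics; python3 -c "
import cv2,numpy as np
cv2.imwrite('m1.png',cv2.resize(np.hstack([cv2.imread('w_knob.png'),cv2.imread('w_paper.png')]),(800,300)))"
```

```text
[[ 1.0000e-03  9.5100e-01  3.1100e-01  7.9067e+01]
 [ 1.0000e+00 -1.0000e-03 -0.0000e+00 -8.7800e-01]
 [ 0.0000e+00  3.1100e-01 -9.5100e-01 -1.4250e+02]
 [ 0.0000e+00  0.0000e+00  0.0000e+00  1.0000e+00]] 62.73510585586253 2.1667
0.98 [228.8, 99.9] [169.11906125  95.39591681 113.32322076] [ 5.90991475 19.91929821 37.20521304]
(array([314.90432573, 329.26641479,   3.20270661]), np.float64(3.56736238412791))
0.92 [320.9, 186.4] [64.42763312 63.12714051 65.35444523] [ 6.9276556  19.89958972 37.14220649]
(array([4.06824543e+02, 3.37371948e+02, 3.36879552e-01]), np.float64(3.4901057362928163))
0.78 [385.9, 16.2] [159.59963031  87.77116451 105.76192237] [ 2.23499433 19.56262025 21.52626401]
(array([266.20634236, 475.11265392,   4.88091236]), np.float64(25.24131109508191))
0.66 [169.4, 231.9] [ 25.59576449 110.09471724 105.46753549] [ 1.50367857 19.8497803  37.21666686]
(array([386.1353805 , 210.3200761 ,   4.16088013]), np.float64(3.9462053753972484))
3.0833
0.67 [ 9.37243504 29.86824637 31.49528036]
(array([552.96020508, 188.70440674]), (119.76740264892578, 120.67205047607422), np.float64(0.05395119537374704))
```

View pics/m1.png

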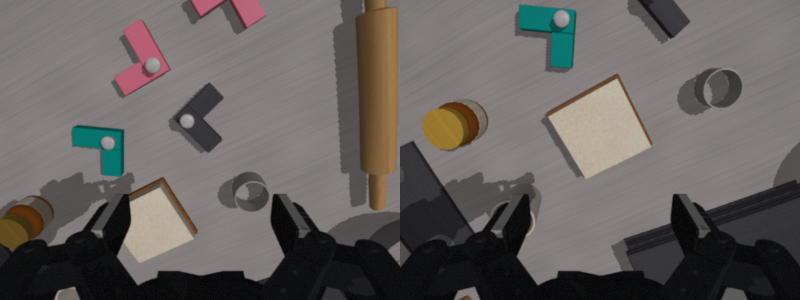

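```bash
python3 - <<'E'
from h import *
go(535,-375,240,2.7)
im=get_image('wrist'); save(im,'w_plain'); print(current_time(),current_joint_pos())
for r in regions_of('wrist','plain_elbow')[:2]:
    P,px=regcloud(im,r['region']); print(r['conf'],r['pixel'],np.percentile(P[:,2],[2,50,98]))
    T=P[(P[:,2]>15)&(P[:,2]<25)]
    if len(T)>300: print(fitL(T,20))
E
```

```text
5.2333 [-6.09585804e-01  3.80444214e-01  3.08358180e-01  1.49844696e+00
  2.03755837e-04 -1.69611406e-01]
0.81 [323.3, 202.8] [ 3.8036026  19.69540123 21.2668951 ]
(array([ 530.20867193, -385.24734163,    5.80213961]), np.float64(1.4127628821818297))
```

View pics/w_plain.png

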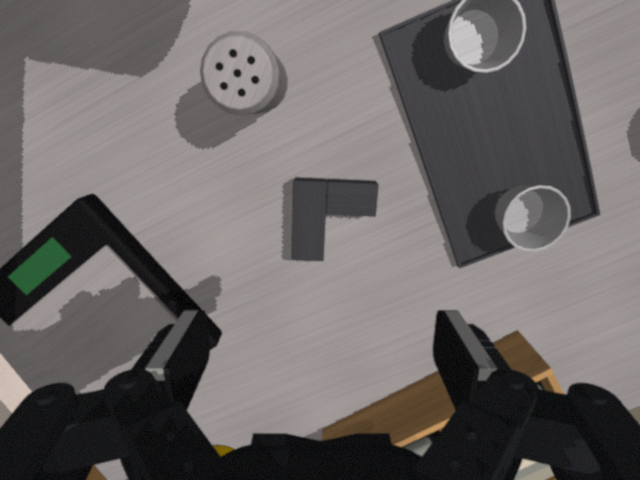

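```bash
cat >> h.py <<'E'
def wrap(a): return (a+np.pi)%(2*np.pi)-np.pi
def L2w(p,v): c,s=np.cos(p[2]),np.sin(p[2]); return np.array([p[0]+c*v[0]-s*v[1],p[1]+s*v[0]+c*v[1]])
def lin(x,y,z,psi=None,sp=150,N=None):
    return move_linear([float(x),float(y),float(z)],rot=None if psi is None else quat(psi),max_speed=sp,contact_N=N)
GL=np.array([30.,0.])
E
python3 - <<'E'
from h import *
print(current_ee_rot(),quat(2.7),current_eef_pos())
pl=np.array([530.2,-385.25,5.802]); kn=np.array([406.8,337.4,.337]); pc=np.array([553,188.7]); py=.054
for k in range(4):
    th=py+k*np.pi/2
    for off in [0,np.pi,np.pi/2,-np.pi/2]:
        v=np.array([30,0]) if abs(abs(off)-np.pi/2)>.1 else np.array([0,30])
        for n,src,t in [('pl',pl,th),('kn',kn,th+np.pi)]:
            e=np.r_[L2w(np.r_[pc,t],[-24,-24]),t]
            a,b=L2w(src,v),L2w(e,v)
            qa=inverse_kinematics([*a,3],quat(src[2]+off)); qb=inverse_kinematics([*b,30 if n=='pl' else 53],quat(t+off))
            print(k,n,round(off,1),None if qa is None else np.round(qa[[0,5]] if isinstance(qa,np.ndarray) else [qa[0],qa[5]],2),None if qb is None else np.round([qb[0],qb[5]],2))
E
```

```text
[1.17540231e-04 2.18223290e-01 9.75898858e-01 2.44009808e-05] [0.0, 0.2190066870930415, 0.9757233578266591, 0.0] [ 535.60505225 -373.98223002  240.1763672 ]
0 pl 0 [-0.62  3.  ] [ 0.29 -2.91]
0 kn 0 [ 0.67 -2.8 ] [0.37 0.32]
0 pl 3.1 [-0.62 -0.14] [0.29 0.23]
0 kn 3.1 [0.67 0.34] [ 0.37 -2.82]
0 pl 1.6 [-0.58  1.47] [0.35 1.87]
0 kn 1.6 [0.74 1.98] [ 0.31 -1.32]
0 pl -1.6 [-0.58 -1.67] [ 0.35 -1.27]
0 kn -1.6 [ 0.74 -1.16] [0.31 1.83]
1 pl 0 [-0.62  3.  ] [0.33 1.84]
1 kn 0 [ 0.67 -2.8 ] [ 0.33 -1.29]
1 pl 3.1 [-0.62 -0.14] [ 0.33 -1.3 ]
1 kn 3.1 [0.67 0.34] [0.33 1.85]
1 pl 1.6 [-0.58  1.47] [0.29 0.24]
1 kn 1.6 [0.74 1.98] [ 0.36 -2.83]
1 pl -1.6 [-0.58 -1.67] [ 0.29 -2.9 ]
1 kn -1.6 [ 0.74 -1.16] [0.36 0.31]
2 pl 0 [-0.62  3.  ] [0.37 0.32]
2 kn 0 [ 0.67 -2.8 ] [ 0.29 -2.91]
2 pl 3.1 [-0.62 -0.14] [ 0.37 -2.82]
2 kn 3.1 [0.67 0.34] [0.29 0.23]
2 pl 1.6 [-0.58  1.47] [ 0.31 -1.32]
2 kn 1.6 [0.74 1.98] [0.35 1.87]
2 pl -1.6 [-0.58 -1.67] [0.31 1.83]
2 kn -1.6 [ 0.74 -1.16] [ 0.35 -1.27]
3 pl 0 [-0.62  3.  ] [ 0.33 -1.29]
3 kn 0 [ 0.67 -2.8 ] [0.33 1.84]
3 pl 3.1 [-0.62 -0.14] [0.33 1.85]
3 kn 3.1 [0.67 0.34] [ 0.33 -1.3 ]
3 pl 1.6 [-0.58  1.47] [ 0.36 -2.83]
3 kn 1.6 [0.74 1.98] [0.29 0.24]
3 pl -1.6 [-0.58 -1.67] [0.36 0.31]
3 kn -1.6 [ 0.74 -1.16] [ 0.29 -2.9 ]
```

```bash
cat >> h.py <<'E'
def fine(x,y,z,psi,sp=150,N=None):
    """straight move, cancelling the steady error seen at the present height"""
    return lin(x,y,z,psi,sp,N)
def pick(x,y,z,psi,up=110):
    go(x,y,z+up,psi); e=np.array(current_eef_pos())-[x,y,z+up]; 
    lin(x-e[0],y-e[1],z-e[2],sp=150); print('pick err',np.round(np.array(current_eef_pos())-[x,y,z],2)); grasp(); print('width',current_grip_width(),'eef',np.round(current_eef_pos(),2))
def rise(z,sp=200): p=current_eef_pos(); lin(p[0],p[1],z,sp=sp)
def place(x,y,z,psi,over,N=6,rel=True,sp=40):
    go(x,y,over,psi); sleep(.15); e=np.array(current_eef_pos())-[x,y,over]; print('err above',np.round(e,2))
    lin(x-e[0],y-e[1],z+8-e[2],sp=120); t=lin(x-e[0],y-e[1],z-4-e[2],sp=25,N=N)
    print('contact',t,np.round(np.array(current_eef_pos())-[x,y,z],2),'t',current_time())
    if rel: ungrasp()
E
python3 - <<'E'
from h import *
pl=np.array([530.2,-385.25,5.802]); pc=np.array([553,188.7]); py=.054
a=L2w(pl,GL); pick(*a,3,pl[2]+np.pi); rise(180); print('held',current_grip_width(),current_wrist_force())
e=np.r_[L2w(np.r_[pc,py],[-24,-24]),py]; b=L2w(e,GL)
place(*b,33,py+np.pi,180); rise(110)
go(530,200,260,2.7) ; sleep(.2)
im=get_image('wrist'); save(im,'w_p1'); print(current_time())
P,px=full(im); s=(np.abs(P[:,:2]-pc).max(1)<85)
A=P[s&(P[:,2]>25)]; print(square(A)); T=P[s&(P[:,2]>44)&(P[:,2]<56)]; print(np.median(T[:,2]),fitL(T,50))
E
```

```text
pick err [ 0.67 -0.93  0.9 ]
width 30.541598268784696 eef [ 557.1  -399.64    3.01]
held 30.573410410850045 [ 0.22058588  0.95017464 -3.34473567]
err above [ 0.36 -0.82 -0.08]
contact True [ 0.01  0.91 -0.03] t 12.2333
14.275
(array([548.67132568, 199.09004211]), (128.82908630371094, 143.4786834716797), np.float64(0.04727436339886337))
50.1645603302627 (array([529.29202174, 163.61710998,   6.33767936]), np.float64(1.4363358671803965))
```

View pics/w_p1.png

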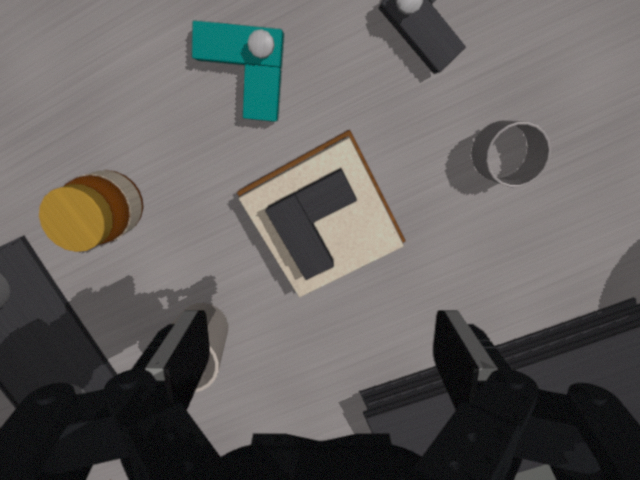

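```bash
cat >> h.py <<'E'
def paperfit(im,pc=(553,189)):
    P,px=full(im); C=im['color'][px[:,1],px[:,0]].astype(int)
    s=(np.abs(P[:,:2]-pc).max(1)<75)&(P[:,2]>26)&(P[:,2]<34)&(C[:,0]>110)&(C[:,0]-C[:,2]>10)
    m=np.zeros(im['depth'].shape,np.uint8); m[px[s][:,1],px[s][:,0]]=1
    m=cv2.morphologyEx(m,cv2.MORPH_OPEN,np.ones((3,3),np.uint8)); v,u=np.nonzero(m)
    return square(onplane(im,np.c_[u,v],30.)),m
E
python3 - <<'E'
from h import *
for _ in range(4): print(np.round(current_eef_pos(),2), current_joint_pos()[:2])
im=get_image('wrist'); print('eef',current_eef_pos())
(c,s,a),m=paperfit(im); print(c,s,a)
P,px=full(im); k=(np.abs(P[:,:2]-c).max(1)<62)&(P[:,2]>44)&(P[:,2]<56)
Q=onplane(im,px[k],50.); p,f=fitL(Q,50); print(p,f); m2=L2w(p,[24,24]); print('centre offset in paper frame',R.from_euler('z',-a).as_matrix()[:2,:2]@(m2-c),'yaw diff',wrap(p[2]-a))
E
```

```text
[529.66 199.54 258.08] [0.36028275 0.20993656]
[529.66 199.54 258.08] [0.36028275 0.20993656]
[529.66 199.54 258.08] [0.36028275 0.20993656]
[529.66 199.54 258.08] [0.36028275 0.20993656]
eef [529.75408852 199.60845372 258.48402171]
[553.140625   188.29118347] (119.91710662841797, 120.04744720458984) 0.05258398256556007
[5.29128282e+02 1.63747614e+02 5.30512971e-02] 1.4451721939868483
centre offset in paper frame [-1.28037463  0.76365075] yaw diff 0.0004673145547786639
```

```bash
sed -i "s/go(x,y,z+up,psi); e=/go(x,y,z+up,psi); sleep(.6); e=/; s/sleep(.15); e=/sleep(.8); e=/; s/lin(x-e\[0\],y-e\[1\],z-e\[2\],sp=150);/lin(x-e[0],y-e[1],z-e[2],sp=150); sleep(.4);/" h.py
cat >> h.py <<'E'
def Lfit(im,c,h,rad=70):
    P,px=full(im); C=im['color'][px[:,1],px[:,0]].astype(int)
    k=(np.hypot(*(P[:,:2]-c).T)<rad)&(P[:,2]>h-1.5)&(P[:,2]<h+4)&(C.max(1)<110)
    return fitL(onplane(im,px[k],float(h)),h)
E
python3 - <<'E'
from h import *
sleep(.4); im=get_image('wrist'); (c,s,a),m=paperfit(im); p,f=Lfit(im,c,50.); m2=L2w(p,[24,24])
off=R.from_euler('z',-a).as_matrix()[:2,:2]@(m2-c); print('plain',p,f,'paper',c,s,a,'off',off)
go(415,340,230,2.7); sleep(.6); im=get_image('wrist'); print(current_eef_pos())
kn,f=Lfit(im,[417,357],20.,65); print('knob',kn,f)
th=a+np.pi; v=[0,30.]
A=L2w(kn,v); pick(*A,3,kn[2]-np.pi/2); rise(180); print('held',current_grip_width(),current_wrist_force())
e=np.r_[L2w(np.r_[m2,th],[-24,-24]),th]; B=L2w(e,v); np.save('tgt.npy',np.r_[m2,c,a])
place(*B,53,th-np.pi/2,180,rel=False); sleep(.2); print(np.round(np.array(current_eef_pos())-[*B,53],2),current_wrist_force())
ungrasp(); rise(120)
go(530,200,260,2.7) ; sleep(.6)
im=get_image('wrist'); save(im,'w_p2'); print(current_time())
(c2,s,a2),m=paperfit(im); print('paper',c2,s,a2)
k,f=Lfit(im,m2,70.); print('knob',k,f, 'centre diff',L2w(k,[24,24])-m2,'yaw',wrap(k[2]-th))
E
```

```text
plain [529.96386124 163.30564783   6.34891301] 1.4240467726707706 paper [552.7699585  188.20021057] (119.7752456665039, 119.81417083740234) 0.053392039735749686 off [-0.40001274  0.6522205 ]
[415.06331366 339.93284377 229.97484147]
knob [4.07996184e+02 3.36842741e+02 3.44935320e-01] 3.740994699689905
pick err [0.19 0.19 0.39]
width 30.700824515263413 eef [398.05 365.23   3.28]
held 30.7684979521674 [ 0.21920359  0.43423311 -3.23932038]
err above [ 0.   -0.03 -0.01]
contact True [0.44 0.16 0.31] t 26.4917
[0.42 0.16 0.29] [ 0.61887589 -0.17815052  6.11439664]
29.375
paper [552.80059814 188.16055298] (119.83656311035156, 119.84031677246094) 0.052249988875350484
knob [573.50084497 212.24913053   3.21370161] 4.084285616926167 centre diff [-1.04337902 -2.24776993] yaw 0.018716916633291003
```

View pics/w_p2.png

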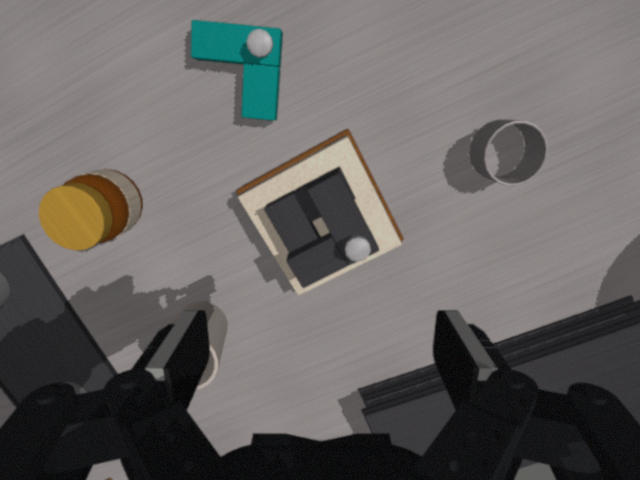

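```bash
cat >> h.py <<'E'
def Kfit(im,c,h,rad=70):
    P,px=full(im); C=im['color'][px[:,1],px[:,0]].astype(int); near=(np.hypot(*(P[:,:2]-c).T)<rad)
    k=near&(((P[:,2]>h-1.5)&(P[:,2]<h+4)&(C.max(1)<110))|((P[:,2]>h+2)&(P[:,2]<h+22)))
    return fitL(onplane(im,px[k],float(h)),h)
E
python3 - <<'E'
from h import *
m2=np.load('tgt.npy'); th=m2[4]+np.pi; m2=m2[:2]
for x,y,psi in [(530,200,2.7),(545,195,-1.5)]:
    if psi!=2.7: go(x,y,240,psi); sleep(.6)
    im=get_image('wrist'); save(im,'w_k%d'%x)
    (c2,s,a2),m=paperfit(im); print('paper',c2,s,a2)
    k,f=Kfit(im,m2,70.); print('knob',k,f, 'centre diff',L2w(k,[24,24])-m2,'vs paper',L2w(k,[24,24])-c2,'yaw',wrap(k[2]-th))
I=cv2.imread('pics/w_k545.png')[90:330,180:480]; cv2.imwrite('pics/w_kc.png',cv2.resize(I,None,fx=2.5,fy=2.5,interpolation=cv2.INTER_CUBIC))
print(current_time())
E
```

```text
paper [552.77459717 188.18730164] (119.79585266113281, 119.80633544921875) 0.05331067184206939
knob [574.6357708  212.03629027   3.19387141] 1.4288949500011785 centre diff [-0.41303016 -2.01519331] vs paper [-0.85191839 -1.37234065] yaw -0.0011132862610061522
paper [553.6829834  187.66767883] (119.960205078125, 119.26883697509766) 0.053281302168672884
knob [575.85677594 211.63399096   3.19659081] 1.4102722796640994 centre diff [ 0.87664588 -2.47916537] vs paper [-0.47062858 -1.31668991] yaw 0.001606118254129374
31.9
```

View pics/w_kc.png

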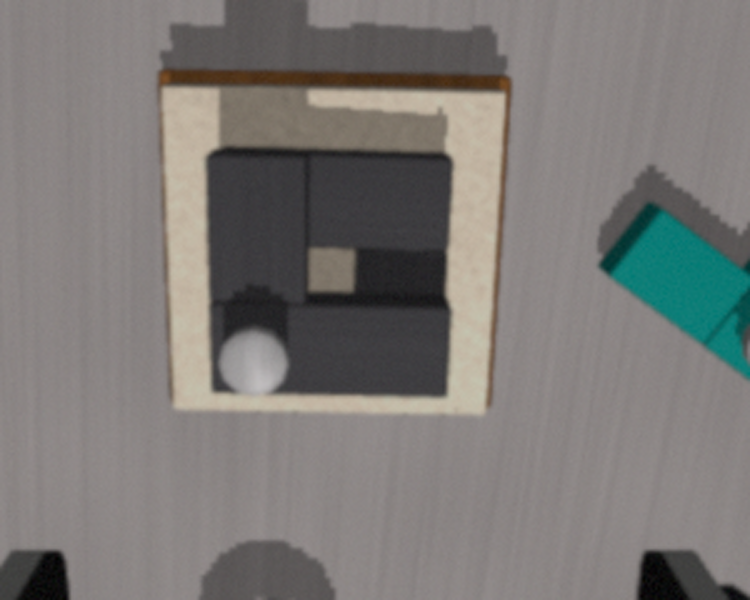

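```bash
python3 - <<'E'
from h import *
t=np.load('tgt.npy'); m2,th=t[:2],t[4]+np.pi
e=np.r_[L2w(np.r_[m2,th],[-24,-24]),th]; B=L2w(e,[0,30.])+[.42,.16]
pick(*B,53.3,th-np.pi/2,up=60)
rise(58,sp=20); sleep(.3); p=np.array(current_eef_pos()); print(p)
q=B+[.25,2.0]; g=q*2-q  # target
lin(*q,58,sp=20); sleep(.5); er=np.array(current_eef_pos())[:2]-q; print('er',er)
q2=q-er; lin(*q2,58,sp=20); sleep(.3); c=lin(*q2,50,sp=15,N=6); print(c,np.array(current_eef_pos())[:2]-q,current_eef_pos()[2]); ungrasp(); rise(120)
go(530,200,260,2.7) ; sleep(.6)
im=get_image('wrist'); save(im,'w_k3')
(c2,s,a2),m=paperfit(im); print('paper',c2,s,a2)
k,f=Kfit(im,m2,70.); print('knob',k,f, 'centre diff',L2w(k,[24,24])-m2,'vs paper',L2w(k,[24,24])-c2,'yaw',wrap(k[2]-th),current_time())
I=cv2.imread('pics/w_k3.png')[100:320,200:440]; cv2.imwrite('pics/w_k3c.png',cv2.resize(I,None,fx=2.5,fy=2.5,interpolation=cv2.INTER_CUBIC))
E
```

```text
pick err [0.31 0.09 0.6 ]
width 30.335544022154444 eef [577.26 184.37  53.57]
[577.16093708 184.31883068  57.84605008]
er [-0.00381256 -0.01547968]
True [0.16433289 0.05636814] 53.57193623484732
paper [552.72790527 188.15354919] (119.81069946289062, 119.82221984863281) 0.05227841395879784
knob [575.54960899 214.18512343   3.18428248] 1.3690296446031844 centre diff [0.26001036 0.35259029] vs paper [-0.13218597  1.02919539] yaw -0.010702216754811644 41.6833
```

View pics/w_k3c.png

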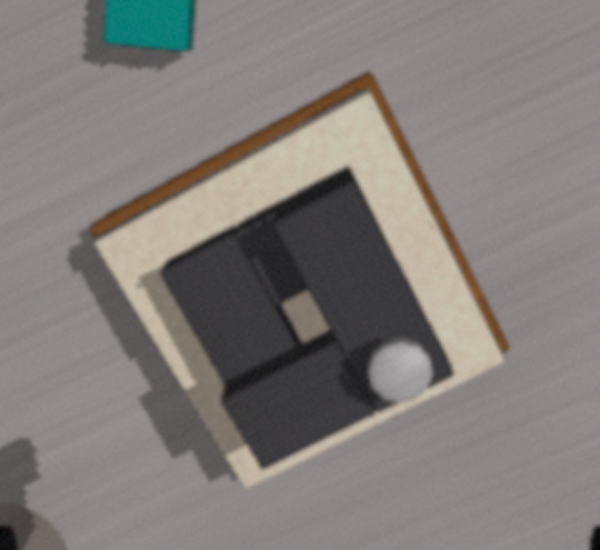

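```bash
python3 - <<'E'
from h import *
go(545,375,220,2.9); sleep(.5)
im=get_image('wrist'); P,px=full(im); T=P[(np.hypot(P[:,0]-571,P[:,1]-380)<50)&(P[:,2]>37)&(P[:,2]<43)]
r=circ(T); print('ring',r,len(T))
pick(r[0],r[1],4,2.9); rise(150)
go(545,-196,230,np.pi); sleep(.6)
im=get_image('wrist'); save(im,'w_tray'); P,px=full(im)
s=(np.hypot(P[:,0]-553,P[:,1]+196)<150)&(P[:,2]>34)&(P[:,2]<42)
cs=[]
for lo in (0,1):
    t=P[s&((P[:,0]>553) if lo else (P[:,0]<553))]; c=circ(t); c=circ(t[np.abs(np.hypot(t[:,0]-c[0],t[:,1]-c[1])-c[2])<4]); cs.append(c); print('tin',c,len(t))
cs=np.array(cs); d=cs[1]-cs[0]; print('mid',cs.mean(0)[:2],'yaw',np.arctan2(d[1],d[0]),np.hypot(*d[:2]),current_time())
s=regions_of('wrist','tray'); 
for r in s[:1]:
    Q,_=regcloud(im,r['region']); print(r['conf'],cv2.minAreaRect(Q[Q[:,2]<15][:,:2].astype(np.float32)))
E
```

```text
ring [568.47589211 378.91977642  28.43860917] 658
pick err [0.21 0.15 0.31]
width 57.995241908042914 eef [568.78 379.11   4.25]
tin [ 465.14170096 -194.72491343   29.76462684] 1093
tin [ 634.0748829  -202.12385712   29.65789666] 420
mid [ 549.60829193 -198.42438528] yaw -0.04377007518610466 169.09513395828353 49.3583
0.96 ((558.874755859375, -198.9231414794922), (156.81155395507812, 262.77581787109375), 86.92355346679688)
```

View pics/w_tray.png

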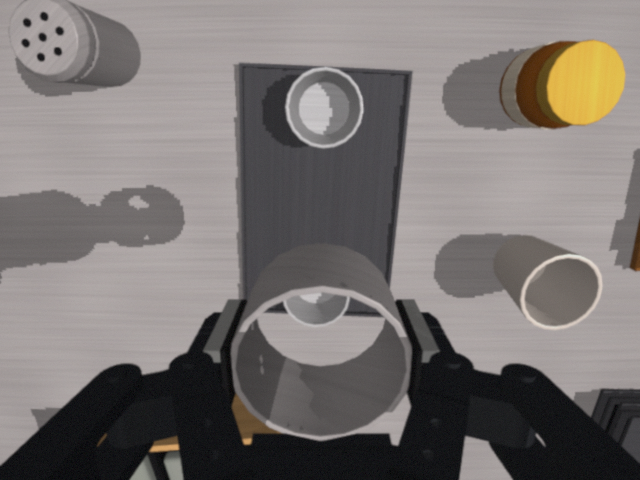

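```bash
python3 - <<'E'
from h import *
place(549.8,-198.4,7.3,np.pi-.044,100); rise(130)
go(480,-300,250,np.pi); sleep(.6)
im=get_image('wrist'); save(im,'w_ring'); P,px=full(im)
d0=np.hypot(P[:,0]-549.8,P[:,1]+198.4); r=circ(P[(d0<42)&(P[:,2]>40)&(P[:,2]<46)]); print('ring',r)
for x0,y0 in [(465,-194.7),(634.7,-202.1)]:
    print('tin',circ(P[(np.abs(np.hypot(P[:,0]-x0,P[:,1]-y0)-30)<6)&(P[:,2]>35)&(P[:,2]<41)]))
T=P[(np.hypot(P[:,0]-418,P[:,1]+380)<45)&(P[:,2]>84)&(P[:,2]<96)]
(c,rad)=cv2.minEnclosingCircle(T[:,:2].astype(np.float32)); print('shaker',c,rad,T[:,:2].mean(0),np.median(T[:,2]),current_time())
E
```

```text
err above [-0.05  0.02 -0.08]
contact True [ 0.64 -0.23 -0.09] t 52.0583
ring [ 550.16651056 -199.99903513   28.6172673 ]
tin [ 464.64144031 -194.86385464   29.66541376]
tin [ 633.78162811 -202.17471757   29.80327516]
shaker (417.09307861328125, -383.09027099609375) 28.178363800048828 [ 416.47899071 -381.7749094 ] 89.74559124250592 54.6
```

View pics/w_ring.png

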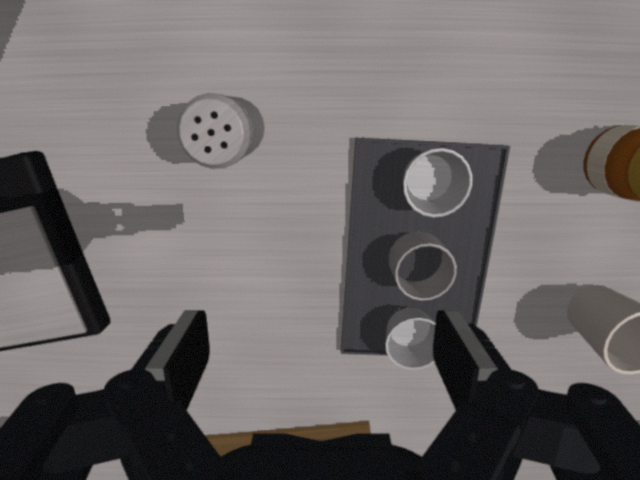

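```bash
python3 - <<'E'
from h import *
x,y,psi=665.8,194.2,np.pi+.053
print([inverse_kinematics([x,y,z],quat(psi)) is not None for z in (30,200)])
pick(417,-382.6,34,np.pi-.3,up=120); rise(200); print('held',current_grip_width())
go(560,-10,210,np.pi)
place(x,y,34,psi,200); rise(190)
go(560,200,290,2.9); sleep(.6)
im=get_image('wrist'); save(im,'w_fin'); P,px=full(im); (c,s,a),m=paperfit(im); print('paper',c,s,a)
T=P[(np.hypot(P[:,0]-x,P[:,1]-y)<45)&(P[:,2]>86)&(P[:,2]<95)]
q,rad=cv2.minEnclosingCircle(T[:,:2].astype(np.float32)); q=np.array(q); print('shaker',q,rad,np.median(T[:,2]),'in paper frame',R.from_euler('z',-a).as_matrix()[:2,:2]@(q-c))
k,f=Kfit(im,c,70.,62); print('knob',k,f,L2w(k,[24,24])-c,current_time())
save(get_image('scene'),'scene1')
E
```

```text
[True, True]
pick err [ 0.04 -0.27  0.31]
width 54.77855959181136 eef [ 417.14 -382.69   34.38]
held 54.36121745900978
err above [-0.    0.11 -0.07]
contact True [0.47 0.03 0.39] t 63.6083
paper [553.09436035 187.86257935] (119.47984313964844, 120.14327239990234) 0.05552606400674387
shaker [665.1104126  193.23321533] 27.26934814453125 89.82274896268666 in paper frame [112.14147287  -0.85425599]
knob [575.10076913 214.25655375   3.19286549] 1.404125189978469 [-0.73204235  1.19550539] 66.2417
```

View pics/w_fin.png

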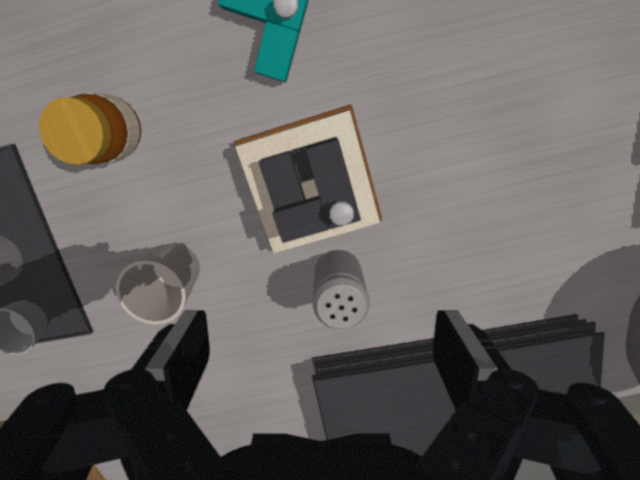

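View pics/scene1.png

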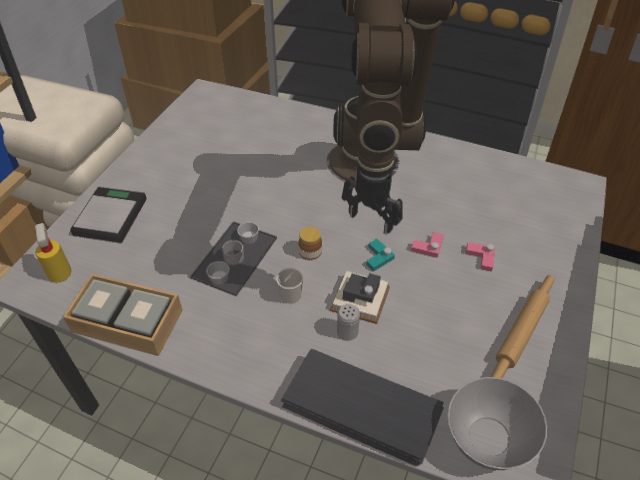

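All in place, bystanders unmoved (jar ~(308,242), cup ~(290,288), same as at the start).

```bash
python3 -c "
from h import *
job_done(); print(current_time())"
```

```text
the job is handed in; nothing more can be done
the job is handed in; nothing more can be done
```

The job is done and handed in, at about 66 s of robot time, with no failed moves. Both L weights are stacked on the paper, the tart ring is between the tins, and the shaker stands behind the board. All figures below are my own camera measurements.

- **Plain L:** it lies flat on the paper with its arms along the edges, its outline centred within about 0.8 mm.
- **Knob L:** the first placing was about 2 mm off flush, so I regripped it and shifted it. Right after that it measured within 0.5 mm and 0.01 rad of the plain L. The last view, from higher up, put its outline about 1.4 mm from the paper's centre. I didn't re-measure the two against each other after that.
- **Tart ring:** it stands on the tray about 1 mm from the midpoint along the tray and 1.5 mm across. I left that uncorrected.
- **Flour shaker:** it stands upright about 112 mm from the paper's centre, a gap of roughly 19 mm from the board's far edge, and 0.9 mm off the middle.
- **Bystanders:** by eye in the last scene picture, the jar, the cup and the pink and turquoise look-alikes are where they started. I didn't measure them again.

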